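Lock the medicine-return box with the mallet

ROBOT

A 6-joint arm with a two-finger parallel gripper is mounted at the origin on the work surface. World frame = base frame: x ahead of the robot, y to its left, z up, the work surface at z = 0. Lengths are in m, angles in rad, forces in N, time in s.
With the tool pointing down it reaches from about 0.325 to 0.9 m from the base axis. Payload 6.1 kg.
Tool frame: the origin (TCP) lies at the very end of the fingers, on their centre line; the grasp point (between the pads) lies 19 mm behind it; z points along the fingers, y is the line along which they close (so a half turn about z gives the same grasp; the last joint's range is limited). The gripper opens to 87 mm and grips with 3 to 60 N. Pads are 19 mm wide; open, the fingers measure 117 mm over their backs; the gripper's body (75 mm by 190 mm) begins 51 mm behind the grasp point.
Start: joints at [-1.41, 0.22, 1.526, -0, 1.395, -0.126], TCP at [0.177, -0.599, 0.223] pointing down, gripper open.
Joint ranges: [-2.98, 2.98], [-0.91, 2.08], [0.09, 2.57], [-1.24, 4.39], [0.2, 2.65], [-2.68, 2.68]. Speed limits (rad/s): [2.57, 2.57, 3.01, 3.14, 3.14, 3.14].

INTERFACE

Orientations are given as a unit quaternion [x, y, z, w].
In Python, from workcell import ctrl gives the robot as it stands.
- The arm moves only by the tool jog_arm, never from a script. Its argument "plan" is a list of rows, each an object of numbers: "dx", "dy", "dz": the shift along the tool's x, y, z normalised to -1 to 1, where 1 is 0.25 m; "ax", "ay", "az": the turn, a rotation vector about the tool's x, y, z normalised to -1 to 1, where 1 is 180 degrees; "claw": the opening, from -1 (shut) to 1 (fully open). A call has exactly 5 rows; each row shifts and turns the commanded pose from where the row before left it, along the tool's axes as they then stand; what a row does not reach is not made up. A row lasts 1/12 s, in which the tool goes at most 41.7 mm and 7.16 degrees, less where a joint would pass 70% of its speed; a pose out of reach is approached as far as the arm can. A call with a number of a shift or a turn outside -1 to 1 is refused whole. A call with a gripper value outside its range is refused whole. The fingers move at their own pace and stop on an object; the grip force is fixed at half the most. Time passes only in rows, so rows that do not move let the fingers close, or fill a call up. It gives the time, the measured TCP pose, the force, the opening and the grip force at its end, in the units of the state.
- ctrl.get_state(): the state, without advancing time (a new reading comes with each control period).
- ctrl.capture(name): name is "scene" or "top"; returns (picture, depth): 384x512x3 uint8, blue, green, red; 384x512 float32, m along the optical axis (not along the pixel's ray), 0 where there is no reading.
- ctrl.calibration(name): a dict with "fovy" (degrees; the focal length in pixels is half the picture's height over the tangent of half this angle, whatever the lens; pixels are square), "cx", "cy" (the principal point, pixels), "k1" (the pictures are not rectified: a ray, as slopes to the right and down, at radius r is drawn at 1 + k1 r^2 times it, then the intrinsics apply), "origin" and "attitude" of the camera in the world. Camera axes: x right, y down, z forward; pixel columns grow to the right and rows downward; lengths in m; the calibration is good to about 2 mm. A picture is of the moment at which its call begins. calibration takes no time and is no camera call.
- ctrl.job_done(): hands the job in; it is judged then, once.
The state is a dict: "t": time; "q": joint angles; "joint_vel": joint speeds; "joint_efforts": joint torques, N m; "eef_pos": TCP position; "tcp_rot": TCP orientation; "force": force on the tool from outside, world axes, zero at the start; "torque": the same for the moment, N m; "opening": opening from 0.0 (shut) to 1.0 (fully open); "grasp_force": force on a finger pad.
Only numpy, scipy, OpenCV 4.12 (cv2) and the standard library are available. Lean on these libraries where they do the work, as an engineer would, in place of code of your own. Each camera call takes 0.05 s, during which the arm holds its last target. There are 200 camera calls.

TASK

Close the lid of the medicine-return box, then pick up the mallet by its handle and knock the lid's two lock pins fully home, first the left one and then the right one as seen from the robot; use brisk blows of the mallet, not a slow push, and never the gripper itself. When both are home, put the mallet back down on the desk and let go of it; leave the white pot, the bottle and the carton alone.

Things in the scene. Friction and masses are not known exactly. Their poses are not given: they have to be found in the camera images.
- box: Fixed open-topped grey plastic box with a white lid, 170 (x) by 200 (y) by 100 mm high, walls 5 mm. Origin: centre of its underside on the desk; +z up; its front (-x side) carries the lid's free edge, the lid's hinge is along the upper rim of its +x side.
- lid (a joint): Angle of the lid in rad: 0 = shut flat on the box, about 1 = standing open. The hinge is stiff: the lid stays where it is left and must be pushed all the way down (about 5 N at its free edge). It turns about the y axis of the box through point lid_hinge.
- lid_hinge (a point): Point on the hinge axis, in the middle of the upper rim of the box's +x side, 100 mm above the desk; the lid's frame: -x runs along the lid to its free edge, +z out of its upper face. The lid is a plate 178 mm long (x from -177 to +1 mm), 208 mm wide, 8 mm thick (z 0 to 8 mm).
- lid_push (a point): Point on the upper face of the lid, midway between the two pins, 145 mm from the hinge line and 32 mm from the free edge: a clear place to push the lid (the nearest edges of the pin caps are 51 mm to either side).
- cap_left: Round steel cap of the left lock pin (box's +y side, left as seen from the robot), 28 mm across, 6 mm thick, on a 12 mm stem through the lid. Origin: centre of its top face; +z out of the lid. In the lid's frame (see lid_hinge): x -145, y +65 mm. With the lid shut its top is 138 mm over the desk when fully up, 118 mm when home, the cap then sitting on a 4 mm high collar on the lid.
- cap_right: The same for the right lock pin, at y -65 mm in the lid's frame.
- pin_left (a joint): How far the left pin is driven down, in m: 0 = fully up, 0.020 = fully home, cap on its collar. Sprung and stiff: it takes about 10 N to drive and stays where it is left.
- pin_right (a joint): The same for the right pin.
- mallet: Mallet standing on a striking face: black rubber head, upright cylinder 44 mm across, 72 mm high; level wooden handle 18 mm wide, 22 mm high, from the head along the mallet's -x to 155 mm from the head's axis, centre line 36 mm over the lower face. About 0.36 kg, centre of mass 10 mm from the head's axis. Origin: centre of the lower face; +z up.
- mallet_center (a point): Centre of the mallet's head, 36 mm above the lower striking face.
- mallet_grip (a point): Good place to grip the handle from above: on its centre line, 55 mm from the head's axis, 36 mm above the desk.
- pot: Bystander: white open enamel pot, 80 mm diameter, 85 mm high. Origin: centre of its underside.
- bottle: Bystander: clear bottle with a white cap, 60 mm diameter, 140 mm high. Origin: centre of its underside.
- carton: Bystander: small cardboard carton 70 by 110 by 50 mm high. Origin: centre of its underside.
Mind the look-alikes: they are no part of the job. What is shaped like the mallet but blue or turquoise is not meant.

How it is judged:
By the outcome, as a careful person would: the job done as asked, in the order asked, and still so for the second after the job is handed in, with the robot touching nothing.
It also fails if it takes over 59 s, if anything falls off the work surface, if the arm or the gripper's body presses on something with over 40 N, if the wrist force passes 120 N, or if a joint passes its speed limit or range.

## Working session

There is one attempt and no reset: what is moved stays moved. The work goes in short steps, Python scripts to look and compute and a tool call to move; the robot and the scene stay as the last step left them, time stands still between calls to the robot, and variables do not carry over. Pictures are saved under pics/ and viewed, at most 10 in all, crops included, and the job is handed in when it is done.

Besides the shell and the picture viewer there is one more tool, called after "Call:" in YAML: its name, and indented under it one key for each argument. jog_arm: Moves the arm, as the interface text tells. Its arguments: {"type":"object","properties":{"plan":{"type":"array","items":{"type":"object","properties":{"dx":{"type":"number","minimum":-1,"maximum":1},"dy":{"type":"number","minimum":-1,"maximum":1},"dz":{"type":"number","minimum":-1,"maximum":1},"ax":{"type":"number","minimum":-1,"maximum":1},"ay":{"type":"number","minimum":-1,"maximum":1},"az":{"type":"number","minimum":-1,"maximum":1},"claw":{"type":"number"}}}}},"required":["plan"]}

```bash
mkdir -p pics; cat > h.py <<'E'
from workcell import ctrl
import numpy as np, cv2
from scipy.spatial.transform import Rotation as R
def pts(name):
    im,d=ctrl.capture(name); c=ctrl.calibration(name)
    h,w=d.shape; f=h/2/np.tan(np.radians(c["fovy"])/2)
    K=np.array([[f,0,c["cx"]],[0,f,c["cy"]],[0,0,1]])
    u,v=np.meshgrid(np.arange(w),np.arange(h))
    uv=np.stack([u,v],-1).reshape(-1,1,2).astype(np.float64)
    n=cv2.undistortPoints(uv,K,np.array([c["k1"],0,0,0,0.])).reshape(h,w,2)
    a=np.array(c["attitude"]); M=a if a.shape==(3,3) else R.from_quat(a).as_matrix()
    P=np.concatenate([n,np.ones((h,w,1))],-1)*d[...,None]
    return im,d,P@M.T+np.array(c["origin"])
E
python3 - <<'E'
from h import *
print(ctrl.get_state())
for n in("scene","top"):
    print(ctrl.calibration(n)); im,d,P=pts(n); cv2.imwrite(f"pics/{n}0.png",im); np.savez(f"{n}0.npz",im=im,d=d,P=P)
E
```

```text
{'t': 0.0, 'q': array([-1.41010197e+00,  2.21215417e-01,  1.52760338e+00, -1.97882343e-05,
        1.39469621e+00, -1.26113758e-01]), 'joint_vel': array([-1.40355920e-03, -8.89983307e-05,  7.38470450e-04,  1.61139980e-03,
       -1.27713953e-03, -1.43885732e-04]), 'joint_efforts': array([-1.68831262e-03, -4.94611752e+01, -3.87390268e+01,  6.98579242e-02,
        5.73883939e-02, -1.41172218e-04]), 'eef_pos': array([ 0.17668984, -0.59886206,  0.22144798]), 'tcp_rot': array([ 9.89734541e-01,  1.42914710e-01, -2.63561556e-05, -9.60863425e-04]), 'force': array([-0.04494988, -0.11639306, -0.55905893]), 'torque': array([ 0.08196195, -0.04344037,  0.03238871]), 'grasp_force': 0.0, 'opening': 0.9995678241976745}
{'fovy': 57.20501476656074, 'cx': 254.83264545710222, 'cy': 191.248495311464, 'k1': -0.04850290389602467, 'origin': array([ 1.22603951, -0.11860382,  0.67273762]), 'attitude': array([ 0.69623743,  0.5695946 , -0.26875126, -0.34436636])}
{'fovy': 42.41304895223214, 'cx': 256.3113198769113, 'cy': 193.36426777996155, 'k1': -0.07477943881818087, 'origin': array([0.40939459, 0.02472512, 1.46983347]), 'attitude': array([-0.70121561,  0.71200952, -0.02245212,  0.0288967 ])}
```

View pics/scene0.png

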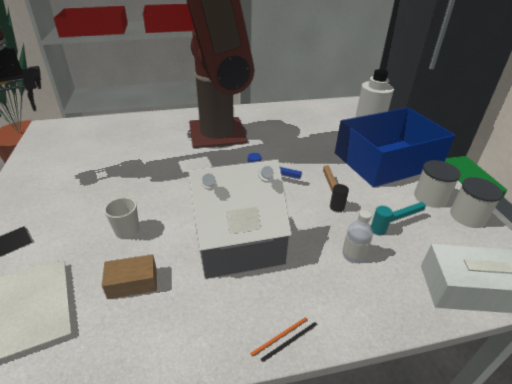

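View pics/top0.png

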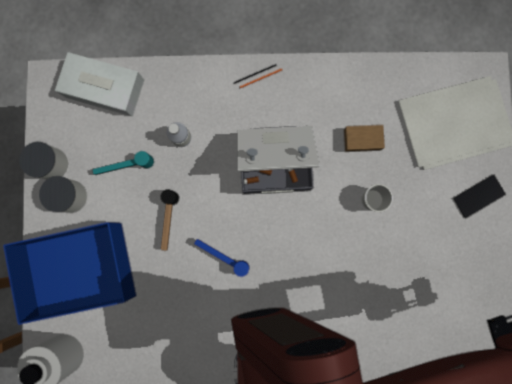

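The scene view shows the lid standing open with its two caps at about (209,181) and (267,174). The top view shows the box at (277,160) and the black-headed mallet at (170,198), with its wooden handle running down to (165,248). The blue mallet at (240,268) and the teal one at (143,160) are look-alikes.

```bash
python3 - <<'E'
from h import *
t=np.load("top0.npz"); im,P=t["im"],t["P"]; hsv=cv2.cvtColor(im,cv2.COLOR_BGR2HSV)
print("pts"); 
for n,(u,v) in dict(desk=(200,220),desk2=(330,230),rimL=(242,191),rimR=(311,188),lid=(277,150),lidtop=(277,132),capL=(252,154),capR=(302,151),head=(170,196),handle=(166,235),pot=(377,187),blue=(240,268),carton=(365,138),bottle=(178,130)).items(): print(n,P[v,u].round(4))
X,Y,Z=P[...,0],P[...,1],P[...,2]
def roi(x0,x1,y0,y1):
    m=np.zeros(X.shape,bool); m[y0:y1,x0:x1]=1; return m
h=roi(155,185,185,255)
head=h&(Z>.055)&(hsv[...,2]<70); hd=h&(hsv[...,1]>70)&(hsv[...,2]>60)&(Z>.02)
for n,m in(("head",head),("handle",hd)):
    q=P[m]; print(n,m.sum(),q.mean(0).round(4),np.median(q[:,2]).round(4),q.min(0).round(3),q.max(0).round(3))
q=P[hd][:,:2]; print("dir",cv2.fitLine(q.astype(np.float32),cv2.DIST_HUBER,0,.01,.01).ravel())
# lid plane & box front
for n in("top","scene"):
    t=np.load(n+"0.npz"); P=t["P"];X,Y,Z=P[...,0],P[...,1],P[...,2]
    b=(X>.4)&(X<.75)&(Y>-.2)&(Y<.15)&(Z>.09)&(Z<.3)
    q=P[b]; print(n,b.sum(),q.min(0).round(3),q.max(0).round(3))
    l=b&(Z>.12)&(cv2.cvtColor(t["im"],cv2.COLOR_BGR2HSV)[...,2]>120)
    q=P[l]; 
    for _ in range(4):
        c=q.mean(0); nrm=np.linalg.svd(q-c,full_matrices=False)[2][2]; r=(q-c)@nrm; q=q[abs(r)<max(.004,1.5*r.std())]
    nrm*=np.sign(nrm[2]); print("lid",len(q),c.round(4),nrm.round(4),"ang",np.arccos(nrm[2]),"yaw",np.arctan2(nrm[1],nrm[0]), q.min(0).round(3),q.max(0).round(3))
    r=b&(abs(Z-.1)<.006); 
    for lo in np.arange(-.15,.12,.02):
        k=r&(Y>lo)&(Y<lo+.02)
        if k.any(): print(round(lo,2),X[k].min().round(4),X[k].max().round(4),k.sum())
    print("y range rim",Y[r].min(),Y[r].max())
E
```

```text
pts
desk [0.4396 0.2057 0.0023]
desk2 [ 0.4042 -0.1791  0.0028]
rimL [0.5164 0.0761 0.0999]
rimR [ 0.5218 -0.1158  0.0988]
lid [ 0.6167 -0.0203  0.1811]
lidtop [ 0.6745 -0.023   0.1312]
capL [0.5988 0.0447 0.2356]
capR [ 0.6043 -0.0812  0.2361]
head [0.5075 0.282  0.0726]
handle [0.3969 0.2982 0.0497]
pot [ 0.5249 -0.3091  0.0606]
blue [0.3019 0.0856 0.0727]
carton [ 0.6699 -0.2823  0.0464]
bottle [0.6846 0.2487 0.1332]
head 186 [0.506  0.2885 0.0721] 0.072 [0.487 0.268 0.059] [0.525 0.311 0.081]
handle 291 [0.4215 0.2985 0.0473] 0.0472 [0.357 0.283 0.037] [0.486 0.314 0.068]
dir [ 0.99286956 -0.11920566  0.4214856   0.2984965 ]
top 3513 [ 0.516 -0.125  0.09 ] [0.698 0.085 0.242]
lid 2451 [ 0.6204 -0.0212  0.1774] [0.6884 0.0255 0.7249] ang 0.7599732295546379 yaw 0.03709409010601459 [ 0.56  -0.125  0.12 ] [0.687 0.084 0.233]
-0.13 0.5218 0.5777 43
-0.11 0.5216 0.5252 15
-0.09 0.5197 0.6965 14
-0.07 0.5192 0.6972 20
-0.05 0.5197 0.698 16
-0.03 0.5177 0.6946 19
-0.01 0.5177 0.6956 20
0.01 0.5178 0.6925 16
0.03 0.5156 0.6931 18
0.05 0.5156 0.6896 14
0.07 0.5163 0.6903 44
y range rim -0.12198868412231247 0.0850301590702355
scene 7570 [ 0.565 -0.124  0.09 ] [0.703 0.087 0.237]
lid 6027 [ 0.6285 -0.0215  0.172 ] [0.6887 0.0247 0.7247] ang 0.7602427021175876 yaw 0.035818100594075884 [ 0.565 -0.124  0.12 ] [0.69  0.087 0.228]
-0.13 0.6942 0.7007 8
-0.11 0.6931 0.7007 20
-0.09 0.6919 0.702 25
-0.07 0.6961 0.7028 37
-0.05 0.6953 0.7025 40
-0.03 0.6949 0.7008 37
-0.01 0.6939 0.7015 38
0.01 0.6928 0.7 37
0.03 0.6899 0.6987 30
0.05 0.6882 0.6947 17
0.07 0.6878 0.6943 12
y range rim -0.11741368378208836 0.08613389674109684
```

Call:
jog_arm:
  plan:
    - {"az":0.039,"dz":-0.1,"claw":-1}
    - {"az":0.039,"dz":-0.1,"claw":-1}
    - {"dx":0.096,"dy":-0.126,"claw":-1}
    - {"dx":0.096,"dy":-0.126,"claw":-1}
    - {"dx":0.096,"dy":-0.126,"claw":-1}

```text
invalid input
```

Call:
jog_arm:
  plan:
    - {"dx":0.096,"dy":-0.126,"claw":-1}
    - {"dx":0.096,"dy":-0.126,"claw":-1}
    - {"dx":0.096,"dy":-0.126,"claw":-1}
    - {"dx":0.096,"dy":-0.126,"claw":-1}
    - {"dx":0.096,"dy":-0.126,"claw":-1}

```text
invalid input
```

Call:
jog_arm:
  plan:
    - {"dx":0.096,"dy":-0.126,"claw":-1}
    - {"dx":0.096,"dy":-0.126,"claw":-1}
    - {"dx":0.096,"dy":-0.126,"claw":-1}
    - {"dx":0.096,"dy":-0.126,"claw":-1}
    - {"dx":0.096,"dy":-0.126,"claw":-1}

```text
invalid input
```

Call:
jog_arm:
  plan:
    - {"dx":0.096,"dy":-0.126,"claw":-1}
    - {"dx":0.096,"dy":-0.126,"claw":-1}
    - {"dx":0.096,"dy":-0.126,"claw":-1}
    - {"claw":-1}
    - {"claw":-1}

```text
invalid input
```

Call:
jog_arm:
  plan:
    - {"dx":0,"dy":0,"dz":-0.1,"ax":0,"ay":0,"az":0.039,"claw":-1}
    - {"dx":0,"dy":0,"dz":-0.1,"ax":0,"ay":0,"az":0.039,"claw":-1}
    - {"dx":0.096,"dy":-0.126,"dz":0,"ax":0,"ay":0,"az":0,"claw":-1}
    - {"dx":0.096,"dy":-0.126,"dz":0,"ax":0,"ay":0,"az":0,"claw":-1}
    - {"dx":0.096,"dy":-0.126,"dz":0,"ax":0,"ay":0,"az":0,"claw":-1}

```text
t: 0.52
eef_pos: [0.245, -0.5011, 0.2724]
tcp_rot: [1.0, 0.02, 0.0, -0.0]
force: [-0.6, 0.3, 0.5]
opening: 0.705
grasp_force: 0.0
```

Call:
jog_arm:
  plan:
    - {"dx":0.096,"dy":-0.126,"dz":0,"ax":0,"ay":0,"az":0,"claw":-1}
    - {"dx":0.096,"dy":-0.126,"dz":0,"ax":0,"ay":0,"az":0,"claw":-1}
    - {"dx":0.096,"dy":-0.126,"dz":0,"ax":0,"ay":0,"az":0,"claw":-1}
    - {"dx":0.096,"dy":-0.126,"dz":0,"ax":0,"ay":0,"az":0,"claw":-1}
    - {"dx":0.096,"dy":-0.126,"dz":0,"ax":0,"ay":0,"az":0,"claw":-1}

```text
t: 0.93
eef_pos: [0.3586, -0.3378, 0.2722]
tcp_rot: [1.0, 0.021, -0.0, -0.0]
force: [-0.1, -0.9, -0.6]
opening: 0.327
grasp_force: 0.0
```

Call:
jog_arm:
  plan:
    - {"dx":0.096,"dy":-0.126,"dz":0,"ax":0,"ay":0,"az":0,"claw":-1}
    - {"dx":0.096,"dy":-0.126,"dz":0,"ax":0,"ay":0,"az":0,"claw":-1}
    - {"dx":0.096,"dy":-0.126,"dz":0,"ax":0,"ay":0,"az":0,"claw":-1}
    - {"dx":0.096,"dy":-0.126,"dz":0,"ax":0,"ay":0,"az":0,"claw":-1}
    - {"dx":0.096,"dy":-0.126,"dz":0,"ax":0,"ay":0,"az":0,"claw":-1}

```text
t: 1.35
eef_pos: [0.472, -0.1753, 0.2723]
tcp_rot: [1.0, 0.021, -0.0, -0.0]
force: [0.3, -0.3, -0.2]
opening: 0.021
grasp_force: 0.0
```

Call:
jog_arm:
  plan:
    - {"dx":0.096,"dy":-0.126,"dz":0,"ax":0,"ay":0,"az":0,"claw":-1}
    - {"dx":0.096,"dy":-0.126,"dz":0,"ax":0,"ay":0,"az":0,"claw":-1}
    - {"dx":0.096,"dy":-0.12,"dz":0,"ax":0,"ay":0,"az":0,"claw":-1}
    - {"dx":0.096,"dy":-0.12,"dz":0,"ax":0,"ay":0,"az":0,"claw":-1}
    - {"dx":0,"dy":0,"dz":0,"ax":0,"ay":0,"az":0,"claw":-1}

```text
t: 1.77
eef_pos: [0.5645, -0.0447, 0.2717]
tcp_rot: [1.0, 0.024, 0.0, -0.001]
force: [-0.6, -0.2, 0.0]
opening: 0.003
grasp_force: 0.0
```

Call:
jog_arm:
  plan:
    - {"dx":0.108,"dy":-0.093,"dz":0,"ax":0,"ay":0,"az":0,"claw":-1}
    - {"dx":0,"dy":0,"dz":0.128,"ax":0,"ay":0,"az":0,"claw":-1}
    - {"dx":0,"dy":0,"dz":0.128,"ax":0,"ay":0,"az":0,"claw":-1}
    - {"dx":-0.063,"dy":0,"dz":0.07,"ax":0,"ay":0,"az":0,"claw":-1}
    - {"dx":-0.047,"dy":0,"dz":0.073,"ax":0,"ay":0,"az":0,"claw":-1}

```text
t: 2.18
eef_pos: [0.5597, -0.0269, 0.1705]
tcp_rot: [1.0, 0.021, -0.001, -0.0]
force: [0.9, -0.5, 1.0]
opening: 0.01
grasp_force: 0.7
```

Call:
jog_arm:
  plan:
    - {"dx":-0.037,"dy":0,"dz":0.079,"ax":0,"ay":0,"az":0,"claw":-1}
    - {"dx":-0.023,"dy":0,"dz":0.084,"ax":0,"ay":0,"az":0,"claw":-1}
    - {"dx":-0.012,"dy":0,"dz":0.08,"ax":0,"ay":0,"az":0,"claw":-1}
    - {"dx":0,"dy":0,"dz":0,"ax":0,"ay":0,"az":0,"claw":-1}
    - {"dx":0,"dy":0,"dz":0,"ax":0,"ay":0,"az":0,"claw":-1}

```text
t: 2.6
eef_pos: [0.5419, -0.028, 0.1111]
tcp_rot: [1.0, 0.021, -0.001, -0.0]
force: [0.3, 0.1, -0.5]
opening: 0.006
grasp_force: 0.0
```

Call:
jog_arm:
  plan:
    - {"dx":0,"dy":0,"dz":0.008,"ax":0,"ay":0,"az":0,"claw":-1}
    - {"dx":0,"dy":0,"dz":0.008,"ax":0,"ay":0,"az":0,"claw":-1}
    - {"dx":0,"dy":0,"dz":0,"ax":0,"ay":0,"az":0,"claw":-1}
    - {"dx":0,"dy":0,"dz":0,"ax":0,"ay":0,"az":0,"claw":-1}
    - {"dx":0,"dy":0,"dz":0,"ax":0,"ay":0,"az":0,"claw":-1}

```text
t: 3.02
eef_pos: [0.543, -0.0281, 0.1084]
tcp_rot: [1.0, 0.021, 0.0, 0.0]
force: [-0.5, -0.1, 2.0]
opening: 0.006
grasp_force: 1.3
```

Press a little more.

Call:
jog_arm:
  plan:
    - {"dx":0,"dy":0,"dz":0.006,"ax":0,"ay":0,"az":0,"claw":-1}
    - {"dx":0,"dy":0,"dz":0.004,"ax":0,"ay":0,"az":0,"claw":-1}
    - {"dx":0,"dy":0,"dz":0,"ax":0,"ay":0,"az":0,"claw":-1}
    - {"dx":0,"dy":0,"dz":0,"ax":0,"ay":0,"az":0,"claw":-1}
    - {"dx":0,"dy":0,"dz":0,"ax":0,"ay":0,"az":0,"claw":-1}

```text
t: 3.43
eef_pos: [0.5431, -0.0281, 0.1082]
tcp_rot: [1.0, 0.021, 0.0, 0.0]
force: [-8.4, 0.7, 19.3]
opening: 0.006
grasp_force: 9.3
```

Call:
jog_arm:
  plan:
    - {"dx":0,"dy":0,"dz":-0.14,"ax":0,"ay":0,"az":0,"claw":-1}
    - {"dx":0,"dy":0,"dz":-0.15,"ax":0,"ay":0,"az":0,"claw":-1}
    - {"dx":0,"dy":0,"dz":-0.15,"ax":0,"ay":0,"az":0.026,"claw":-1}
    - {"dx":0,"dy":0,"dz":-0.05,"ax":0,"ay":0,"az":0.026,"claw":1}
    - {"dx":-0.053,"dy":-0.138,"dz":0,"ax":0,"ay":0,"az":0,"claw":1}

```text
t: 3.85
eef_pos: [0.5378, 0.0035, 0.2335]
tcp_rot: [0.998, -0.065, 0.005, 0.002]
force: [0.4, 0.6, 0.3]
opening: 0.083
grasp_force: 0.0
```

Call:
jog_arm:
  plan:
    - {"dx":-0.053,"dy":-0.138,"dz":0,"ax":0,"ay":0,"az":0,"claw":1}
    - {"dx":-0.053,"dy":-0.138,"dz":0,"ax":0,"ay":0,"az":0,"claw":1}
    - {"dx":-0.053,"dy":-0.138,"dz":0,"ax":0,"ay":0,"az":0,"claw":1}
    - {"dx":-0.053,"dy":-0.138,"dz":0,"ax":0,"ay":0,"az":0,"claw":1}
    - {"dx":-0.053,"dy":-0.138,"dz":0,"ax":0,"ay":0,"az":0,"claw":1}

```text
t: 4.27
eef_pos: [0.4882, 0.1887, 0.2279]
tcp_rot: [0.998, -0.061, 0.0, -0.0]
force: [0.5, -0.1, -0.5]
opening: 0.452
grasp_force: 0.0
```

```bash
cat > caps.py <<'E'
from h import *
def caps(save=None):
    for n in("top","scene"):
        im,d,P=pts(n); X,Y,Z=P[...,0],P[...,1],P[...,2]
        if save: cv2.imwrite(f"pics/{n}{save}.png",im)
        b=(X>.5)&(X<.73)&(Y>-.15)&(Y<.12)
        l=b&(abs(Z-.108)<.012); q=P[l]
        print(n,"lid",l.sum(),np.median(q[:,2]).round(4),"tilt",np.linalg.lstsq(np.c_[q[:,:2],np.ones(len(q))],q[:,2],rcond=None)[0].round(4),q.min(0).round(3),q.max(0).round(3))
        for s,y in(("L",.045),("R",-.083)):
            k=(abs(X-.545)<.05)&(abs(Y-y)<.045)&(Z>.1135)&(Z<.15); q=P[k]
            if len(q)<4: print(s,len(q)); continue
            top=q[q[:,2]>np.percentile(q[:,2],70)-.004]
            print(s,len(q),"top z p50/p90",np.percentile(top[:,2],[50,90]).round(4),"ctr",((top.min(0)+top.max(0))/2).round(4),top.mean(0).round(4))
E
python3 -c "
from caps import *
caps('1'); s=ctrl.get_state(); print(s['t'],s['eef_pos'],s['tcp_rot'])"
```

```text
top lid 4687 0.1088 tilt [-0.0017 -0.0007  0.1098] [ 0.507 -0.127  0.098] [0.698 0.086 0.119]
L 130 top z p50/p90 [0.1385 0.1422] ctr [0.5412 0.0432 0.1396] [0.5403 0.0433 0.1385]
R 121 top z p50/p90 [0.1376 0.1409] ctr [ 0.5448 -0.0868  0.1393] [ 0.5457 -0.0874  0.1378]
scene lid 4679 0.1078 tilt [-0.0153 -0.0009  0.117 ] [ 0.513 -0.126  0.096] [0.703 0.088 0.12 ]
L 90 top z p50/p90 [0.1372 0.1384] ctr [0.5465 0.043  0.1367] [0.5474 0.0429 0.137 ]
R 97 top z p50/p90 [0.1363 0.1377] ctr [ 0.5506 -0.0863  0.1356] [ 0.5518 -0.0863  0.1362]
4.3667 [0.48716378 0.19173338 0.22784681] [ 9.98318390e-01 -5.79593258e-02 -4.28808313e-04 -9.61539812e-04]
```

```bash
cat >> h.py <<'E'
def go(p,yaw=None):
    s=ctrl.get_state(); r=R.from_quat(s["tcp_rot"]); d=r.inv().apply(np.array(p)-s["eef_pos"])
    x=r.as_matrix()[:,0]; y=np.arctan2(x[1],x[0])
    print("delta units",(d/.25).round(4),"yaw",y.round(4),"" if yaw is None else ("az",round((y-yaw)/np.pi,4)))
E
python3 - <<'E'
from h import *
t=np.load("scene0.npz"); im,P=t["im"],t["P"]; hsv=cv2.cvtColor(im,cv2.COLOR_BGR2HSV)
X,Y,Z=P[...,0],P[...,1],P[...,2]; b=(X>.33)&(X<.56)&(Y>.24)&(Y<.35)
k=b&(Z>.068)&(hsv[...,2]<90); q=P[k]; print("head top",len(q),((q.min(0)+q.max(0))/2).round(4),q.mean(0).round(4))
k=b&(Z>.035)&(Z<.06)&(hsv[...,1]>70)&(hsv[...,2]>60); q=P[k]; print("handle",len(q),q.mean(0).round(4),q.min(0).round(3),cv2.fitLine(q[:,:2].astype(np.float32),cv2.DIST_HUBER,0,.01,.01).ravel())
go([.463,.2935,.105],-.119)
E
```

```text
head top 121 [0.5135 0.2893 0.0712] [0.514  0.2894 0.0712]
handle 139 [0.4176 0.2984 0.0447] [0.363 0.285 0.035] [ 0.987461   -0.15786335  0.41392517  0.29829717]
delta units [-0.1426 -0.3922  0.4923] yaw -0.116 ('az', np.float64(0.001))
```

Call:
jog_arm:
  plan:
    - {"dx":-0.027,"dy":-0.0784,"dz":0.09,"ax":0,"ay":0,"az":0,"claw":1}
    - {"dx":-0.027,"dy":-0.0784,"dz":0.09,"ax":0,"ay":0,"az":0,"claw":1}
    - {"dx":-0.027,"dy":-0.0784,"dz":0.09,"ax":0,"ay":0,"az":0,"claw":1}
    - {"dx":-0.027,"dy":-0.0784,"dz":0.09,"ax":0,"ay":0,"az":0,"claw":1}
    - {"dx":-0.027,"dy":-0.0784,"dz":0.09,"ax":0,"ay":0,"az":0,"claw":1}

```text
t: 4.78
eef_pos: [0.4673, 0.2888, 0.1144]
tcp_rot: [0.998, -0.061, 0.0, 0.0]
force: [-0.7, -0.4, -0.6]
opening: 0.925
grasp_force: 0.0
```

```bash
python3 -c "
from h import *
im,d,P=pts('scene'); cv2.imwrite('pics/s2.png',cv2.resize(im[100:260,250:460],None,fx=3,fy=3))
print(ctrl.get_state()['eef_pos'],ctrl.get_state()['opening']); go([.465,.294,.017],-.119)"
```

```text
[0.46347511 0.29047011 0.10934881] 0.9527676204099921
delta units [ 0.0069 -0.0154  0.3693] yaw -0.1211 ('az', np.float64(-0.0007))
```

View pics/s2.png

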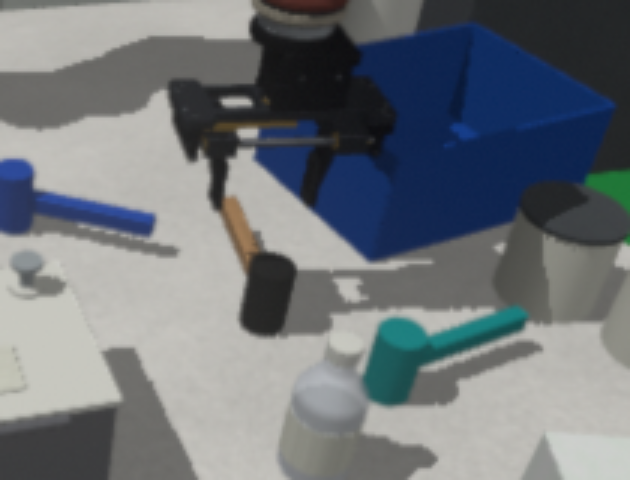

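Crop: the open fingers straddle the handle line behind the black head at (268,290). The blue bin is beyond them at upper right, so I'll check clearance to its rim.

```bash
python3 -c "
from h import *
t=np.load('top0.npz');im,P=t['im'],t['P'];h=cv2.cvtColor(im,cv2.COLOR_BGR2HSV)
k=(h[...,1]>120)&(abs(h[...,0].astype(int)-115)<15)&(P[...,1]>.33);q=P[k];print(q.min(0),q.max(0))
for x in np.arange(.25,.5,.04):
  w=q[abs(q[:,0]-x)<.02]
  if len(w): print(x.round(2),w[:,1].min().round(3),w[w[:,1]<w[:,1].min()+.02,2].max().round(3))
"
```

```text
[ 0.00676092  0.39672177 -0.75663759] [0.43330975 1.20901975 0.1392237 ]
0.25 0.398 0.135
0.29 0.406 0.136
0.33 0.414 0.135
0.37 0.422 0.137
0.41 0.43 0.134
0.45 0.438 0.137
```

Call:
jog_arm:
  plan:
    - {"dx":0.007,"dy":-0.0154,"dz":0.1,"ax":0,"ay":0,"az":0,"claw":1}
    - {"dx":0,"dy":0,"dz":0.1,"ax":0,"ay":0,"az":0,"claw":1}
    - {"dx":0,"dy":0,"dz":0.1,"ax":0,"ay":0,"az":0,"claw":1}
    - {"dx":0,"dy":0,"dz":0.062,"ax":0,"ay":0,"az":0,"claw":1}
    - {"dx":0,"dy":0,"dz":0,"ax":0,"ay":0,"az":0,"claw":0.2}

```text
t: 5.25
eef_pos: [0.4665, 0.29, 0.0208]
tcp_rot: [0.998, -0.061, -0.003, 0.002]
force: [-1.0, -0.7, -0.4]
opening: 0.976
grasp_force: 0.0
```

```bash
python3 -c "
from h import *
print(ctrl.get_state()['eef_pos'],ctrl.get_state()['force']); go([.465,.294,.017],-.119)"
```

```text
[0.46653673 0.29000116 0.02080327] [-1.01002448 -0.65992478 -0.3628116 ]
delta units [-0.0079 -0.0152  0.0152] yaw -0.122 ('az', np.float64(-0.0009))
```

Call:
jog_arm:
  plan:
    - {"dx":0,"dy":-0.008,"dz":0,"ax":0,"ay":0,"az":0,"claw":0}
    - {"dx":0,"dy":0,"dz":0,"ax":0,"ay":0,"az":0,"claw":-1}
    - {"dx":0,"dy":0,"dz":0,"ax":0,"ay":0,"az":0,"claw":-1}
    - {"dx":0,"dy":0,"dz":0,"ax":0,"ay":0,"az":0,"claw":-1}
    - {"dx":0,"dy":0,"dz":0,"ax":0,"ay":0,"az":0,"claw":-1}

```text
t: 5.67
eef_pos: [0.4707, 0.2945, 0.0264]
tcp_rot: [0.998, -0.061, 0.001, -0.0]
force: [0.2, 0.3, 0.0]
opening: 0.632
grasp_force: 0.0
```

Call:
jog_arm:
  plan:
    - {"dx":0,"dy":0,"dz":0,"ax":0,"ay":0,"az":0,"claw":-1}
    - {"dx":0,"dy":0,"dz":0,"ax":0,"ay":0,"az":0,"claw":-1}
    - {"dx":0,"dy":0,"dz":0,"ax":0,"ay":0,"az":0,"claw":-1}
    - {"dx":0,"dy":0,"dz":0,"ax":0,"ay":0,"az":0,"claw":-1}
    - {"dx":0,"dy":0,"dz":0,"ax":0,"ay":0,"az":0,"claw":-1}

```text
t: 6.08
eef_pos: [0.4697, 0.2941, 0.025]
tcp_rot: [0.998, -0.061, -0.0, 0.0]
force: [0.6, -0.1, -0.3]
opening: 0.249
grasp_force: 0.0
```

Call:
jog_arm:
  plan:
    - {"dx":0,"dy":0,"dz":0,"ax":0,"ay":0,"az":0,"claw":-1}
    - {"dx":0,"dy":0,"dz":0,"ax":0,"ay":0,"az":0,"claw":-1}
    - {"dx":0,"dy":0,"dz":0,"ax":0,"ay":0,"az":0,"claw":-1}
    - {"dx":0,"dy":0,"dz":0,"ax":0,"ay":0,"az":0,"claw":-1}
    - {"dx":0,"dy":0,"dz":0,"ax":0,"ay":0,"az":0,"claw":-1}

```text
t: 6.5
eef_pos: [0.4697, 0.2942, 0.025]
tcp_rot: [0.998, -0.061, -0.0, -0.0]
force: [-0.1, 0.6, 0.4]
opening: 0.205
grasp_force: 29.9
```

Call:
jog_arm:
  plan:
    - {"dx":0,"dy":0,"dz":0,"ax":0,"ay":0,"az":0,"claw":0}
    - {"dx":0,"dy":0,"dz":0,"ax":0,"ay":0,"az":0,"claw":0}
    - {"dx":-0.008,"dy":0,"dz":0.016,"ax":0,"ay":0,"az":0,"claw":-0.3}
    - {"dx":-0.008,"dy":0,"dz":0.016,"ax":0,"ay":0,"az":0,"claw":-0.3}
    - {"dx":0,"dy":0,"dz":0,"ax":0,"ay":0,"az":0,"claw":-1}

```text
t: 6.92
eef_pos: [0.4645, 0.2942, 0.0158]
tcp_rot: [0.998, -0.061, -0.001, 0.001]
force: [-1.3, 0.5, -0.8]
opening: 0.318
grasp_force: 0.0
```

Call:
jog_arm:
  plan:
    - {"dx":0,"dy":0,"dz":0,"ax":0,"ay":0,"az":0,"claw":-1}
    - {"dx":0,"dy":0,"dz":0,"ax":0,"ay":0,"az":0,"claw":-1}
    - {"dx":0,"dy":0,"dz":0,"ax":0,"ay":0,"az":0,"claw":-1}
    - {"dx":0,"dy":0,"dz":0,"ax":0,"ay":0,"az":0,"claw":-1}
    - {"dx":0,"dy":0,"dz":0,"ax":0,"ay":0,"az":0,"claw":-1}

```text
t: 7.33
eef_pos: [0.4657, 0.2945, 0.0169]
tcp_rot: [0.998, -0.061, -0.0, 0.0]
force: [0.4, 0.5, -2.5]
opening: 0.198
grasp_force: 30.0
```

Call:
jog_arm:
  plan:
    - {"dx":0,"dy":0,"dz":-0.1,"ax":0,"ay":0,"az":0,"claw":-1}
    - {"dx":0,"dy":0,"dz":-0.16,"ax":0,"ay":0,"az":0,"claw":-1}
    - {"dx":0,"dy":0,"dz":-0.16,"ax":0,"ay":0,"az":0,"claw":-1}
    - {"dx":0,"dy":0,"dz":-0.16,"ax":0,"ay":0,"az":0,"claw":-1}
    - {"dx":0,"dy":0,"dz":-0.16,"ax":0,"ay":0,"az":0,"claw":-1}

```text
t: 7.75
eef_pos: [0.4649, 0.2942, 0.2032]
tcp_rot: [0.998, -0.061, -0.001, 0.0]
force: [0.6, 0.3, -3.6]
opening: 0.206
grasp_force: 30.0
```

Call:
jog_arm:
  plan:
    - {"dx":0.036,"dy":0.137,"dz":-0.06,"ax":0,"ay":0,"az":0,"claw":-1}
    - {"dx":0.036,"dy":0.137,"dz":0,"ax":0,"ay":0,"az":0,"claw":-1}
    - {"dx":0.036,"dy":0.137,"dz":0,"ax":0,"ay":0,"az":0,"claw":-1}
    - {"dx":0.036,"dy":0.137,"dz":0,"ax":0,"ay":0,"az":0,"claw":-1}
    - {"dx":0.036,"dy":0.137,"dz":0,"ax":0,"ay":0,"az":0,"claw":-1}

```text
t: 8.17
eef_pos: [0.4891, 0.1177, 0.2167]
tcp_rot: [0.998, -0.06, -0.0, 0.0]
force: [1.2, 0.1, -3.8]
opening: 0.205
grasp_force: 30.0
```

Call:
jog_arm:
  plan:
    - {"dx":0.036,"dy":0.137,"dz":0,"ax":0,"ay":0,"az":0,"claw":-1}
    - {"dx":0.036,"dy":0.137,"dz":0,"ax":0,"ay":0,"az":0,"claw":-1}
    - {"dx":0,"dy":0,"dz":0,"ax":0,"ay":0,"az":0,"claw":-1}
    - {"dx":0,"dy":0,"dz":0,"ax":0,"ay":0,"az":0,"claw":-1}
    - {"dx":0,"dy":0,"dz":0,"ax":0,"ay":0,"az":0,"claw":-1}

```text
t: 8.58
eef_pos: [0.4988, 0.0491, 0.2165]
tcp_rot: [0.998, -0.061, -0.001, -0.0]
force: [-0.1, -0.1, -3.1]
opening: 0.204
grasp_force: 30.0
```

```bash
cat > head.py <<'E'
from h import *
def head(save):
    im,d,P=pts("scene"); s=ctrl.get_state(); e=s["eef_pos"]; cv2.imwrite(f"pics/{save}.png",cv2.resize(im[80:280,130:330],None,fx=3,fy=3))
    print("tcp",e.round(4)); r=R.from_quat(s["tcp_rot"])
    L=(P-e)@r.as_matrix()   # tool frame
    k=(abs(L[...,0]-.045)<.04)&(abs(L[...,1])<.03)&(L[...,2]<.03)&(L[...,2]>-.07)&(im.max(-1)<90)
    q=L[k]; t=q[q[:,2]<-.048]; print("n",len(q),"tool min/max",q.min(0).round(4),q.max(0).round(4))
    if len(t): print("upper part",len(t),t.min(0).round(4),t.max(0).round(4))
    print("lower z by p98",np.percentile(q[:,2],98).round(4))
E
python3 -c "
from head import *
head('s3'); go([.4993,.0483,.218],-.119)"
```

```text
tcp [0.4988 0.0497 0.2166]
n 680 tool min/max [ 0.005  -0.0233 -0.0689] [0.0698 0.0264 0.0194]
upper part 233 [ 0.005  -0.0233 -0.0689] [ 0.0691  0.0264 -0.0481]
lower z by p98 0.0151
delta units [ 0.0025  0.0052 -0.0055] yaw -0.1214 ('az', np.float64(-0.0008))
```

View pics/s3.png

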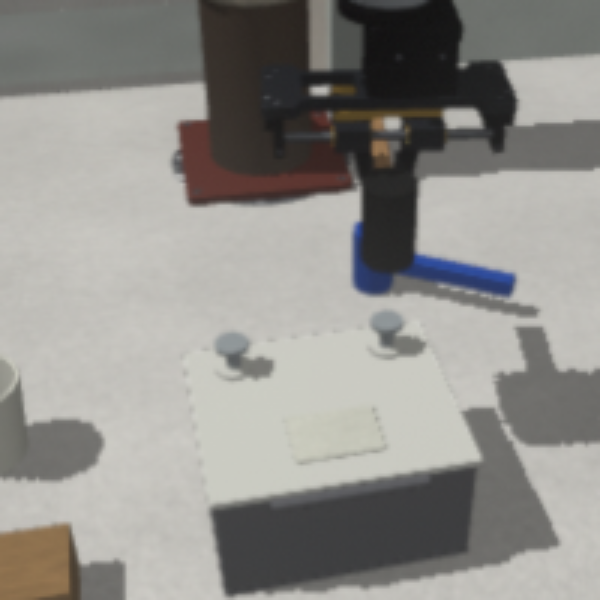

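The mallet is held level at crop (388,215), above and behind the left cap at (387,322). The right cap is at (232,345). I'll start with a moderate first blow.

Call:
jog_arm:
  plan:
    - {"dx":0.003,"dy":0.004,"dz":0.12,"ax":0,"ay":0,"az":0,"claw":-1}
    - {"dx":0,"dy":0,"dz":0.16,"ax":0,"ay":0,"az":0,"claw":-1}
    - {"dx":0,"dy":0,"dz":0,"ax":0,"ay":0,"az":0,"claw":-1}
    - {"dx":0,"dy":0,"dz":-0.12,"ax":0,"ay":0,"az":0,"claw":-1}
    - {"dx":0,"dy":0,"dz":-0.16,"ax":0,"ay":0,"az":0,"claw":-1}

```text
t: 9.05
eef_pos: [0.4959, 0.0495, 0.2135]
tcp_rot: [0.998, -0.06, -0.006, -0.0]
force: [0.9, 0.9, -3.2]
opening: 0.203
grasp_force: 30.0
```

```bash
python3 -c "
from caps import *
from head import head
caps(); head('s4')"
```

```text
top lid 3219 0.1088 tilt [-0.0057  0.0019  0.1124] [ 0.512 -0.126  0.096] [0.698 0.085 0.118]
L 0
R 124 top z p50/p90 [0.1379 0.1404] ctr [ 0.5449 -0.0866  0.1382] [ 0.5457 -0.0871  0.1378]
scene lid 4652 0.1078 tilt [-0.0157 -0.0018  0.1172] [ 0.512 -0.126  0.096] [0.703 0.087 0.12 ]
L 75 top z p50/p90 [0.1231 0.1242] ctr [0.5454 0.0436 0.1232] [0.5468 0.0432 0.1231]
R 98 top z p50/p90 [0.1359 0.1373] ctr [ 0.5497 -0.0863  0.136 ] [ 0.5512 -0.0866  0.136 ]
tcp [0.5026 0.049  0.2223]
n 714 tool min/max [ 0.0054 -0.025  -0.0672] [0.0712 0.0244 0.0147]
upper part 284 [ 0.0054 -0.025  -0.0672] [ 0.0708  0.0244 -0.048 ]
lower z by p98 0.011
```

Call:
jog_arm:
  plan:
    - {"dx":0,"dy":0,"dz":0,"ax":0,"ay":0,"az":0,"claw":-1}
    - {"dx":0,"dy":0,"dz":0.148,"ax":0,"ay":0,"az":0,"claw":-1}
    - {"dx":0,"dy":0,"dz":0.16,"ax":0,"ay":0,"az":0,"claw":-1}
    - {"dx":0,"dy":0,"dz":0,"ax":0,"ay":0,"az":0,"claw":-1}
    - {"dx":0,"dy":0,"dz":-0.148,"ax":0,"ay":0,"az":0,"claw":-1}

```text
t: 9.62
eef_pos: [0.4913, 0.0488, 0.1666]
tcp_rot: [0.998, -0.06, -0.011, -0.0]
force: [-1.1, -1.0, -4.1]
opening: 0.21
grasp_force: 30.0
```

Call:
jog_arm:
  plan:
    - {"dx":0,"dy":0,"dz":-0.16,"ax":0,"ay":0,"az":0,"claw":-1}
    - {"dx":0,"dy":0,"dz":0,"ax":0,"ay":0,"az":0,"claw":-1}
    - {"dx":0,"dy":0,"dz":0,"ax":0,"ay":0,"az":0,"claw":-1}
    - {"dx":0,"dy":0,"dz":0,"ax":0,"ay":0,"az":0,"claw":-1}
    - {"dx":0,"dy":0,"dz":0,"ax":0,"ay":0,"az":0,"claw":-1}

```text
t: 10.03
eef_pos: [0.4985, 0.0482, 0.2155]
tcp_rot: [0.998, -0.061, -0.002, -0.0]
force: [-0.6, -0.1, -3.5]
opening: 0.199
grasp_force: 30.0
```

```bash
python3 -c "
from caps import *
from head import head
caps(); head('s5')"
```

```text
top lid 3191 0.1088 tilt [-0.0049  0.0019  0.1119] [ 0.513 -0.127  0.097] [0.698 0.085 0.119]
L 0
R 119 top z p50/p90 [0.1378 0.1413] ctr [ 0.5449 -0.0866  0.1396] [ 0.5451 -0.0868  0.138 ]
scene lid 4713 0.1078 tilt [-0.0178  0.0007  0.1187] [ 0.512 -0.126  0.096] [0.702 0.087 0.12 ]
L 67 top z p50/p90 [0.1174 0.1186] ctr [0.5467 0.0436 0.1171] [0.5466 0.0435 0.1174]
R 100 top z p50/p90 [0.1363 0.1376] ctr [ 0.5503 -0.0863  0.1357] [ 0.5514 -0.0865  0.1362]
tcp [0.4988 0.048  0.2155]
n 675 tool min/max [ 0.0063 -0.0245 -0.0685] [0.0702 0.0249 0.0131]
upper part 243 [ 0.0063 -0.0245 -0.0685] [ 0.0658  0.0249 -0.0481]
lower z by p98 0.0097
```

Call:
jog_arm:
  plan:
    - {"dx":0,"dy":0,"dz":0.158,"ax":0,"ay":0,"az":0,"claw":-1}
    - {"dx":0,"dy":0,"dz":0.162,"ax":0,"ay":0,"az":0,"claw":-1}
    - {"dx":0,"dy":0,"dz":0,"ax":0,"ay":0,"az":0,"claw":-1}
    - {"dx":0,"dy":0,"dz":-0.16,"ax":0,"ay":0,"az":0,"claw":-1}
    - {"dx":0,"dy":0,"dz":-0.16,"ax":0,"ay":0,"az":0,"claw":-1}

```text
t: 10.6
eef_pos: [0.4965, 0.0481, 0.2144]
tcp_rot: [0.998, -0.061, -0.005, -0.0]
force: [2.2, -0.5, -2.0]
opening: 0.205
grasp_force: 30.0
```

Call:
jog_arm:
  plan:
    - {"dx":0,"dy":0,"dz":0,"ax":0,"ay":0,"az":0,"claw":-1}
    - {"dx":0,"dy":0,"dz":0,"ax":0,"ay":0,"az":0,"claw":-1}
    - {"dx":0,"dy":0,"dz":0,"ax":0,"ay":0,"az":0,"claw":-1}
    - {"dx":0,"dy":0,"dz":0,"ax":0,"ay":0,"az":0,"claw":-1}
    - {"dx":0,"dy":0,"dz":0,"ax":0,"ay":0,"az":0,"claw":-1}

```text
t: 11.02
eef_pos: [0.4987, 0.048, 0.2154]
tcp_rot: [0.998, -0.061, -0.002, -0.0]
force: [0.9, 0.1, -3.7]
opening: 0.204
grasp_force: 30.0
```

```bash
python3 -c "
from caps import *
from head import head
caps(); head('s6'); go([.5038,-.0813,.2155])"
```

```text
top lid 3186 0.1089 tilt [-0.0054  0.0027  0.1123] [ 0.513 -0.127  0.096] [0.698 0.085 0.12 ]
L 0
R 117 top z p50/p90 [0.1373 0.1407] ctr [ 0.5449 -0.0869  0.1391] [ 0.5453 -0.0873  0.1374]
scene lid 4701 0.1078 tilt [-0.0175  0.0006  0.1185] [ 0.512 -0.126  0.096] [0.703 0.087 0.12 ]
L 70 top z p50/p90 [0.1175 0.1187] ctr [0.5463 0.0428 0.1167] [0.5467 0.0429 0.1173]
R 99 top z p50/p90 [0.1362 0.1375] ctr [ 0.5503 -0.0862  0.1355] [ 0.5514 -0.0863  0.1361]
tcp [0.4992 0.048  0.2159]
n 670 tool min/max [ 0.0054 -0.0244 -0.0689] [0.0718 0.025  0.0078]
upper part 265 [ 0.0054 -0.0244 -0.0689] [ 0.0638  0.025  -0.0481]
lower z by p98 0.0051
delta units [0.0811 0.511  0.0015] yaw -0.1216
```

View pics/s6.png

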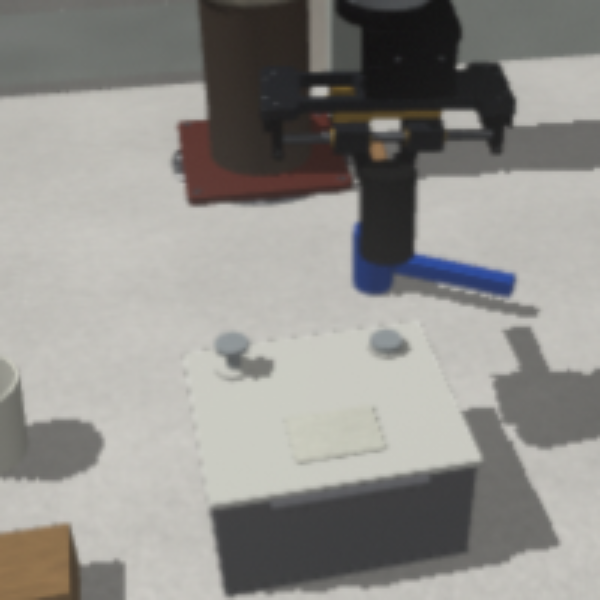

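Both caps are visible: the left one at (387,340) sits on its collar, and the right one at (232,345) is still up. The mallet has pitched about 0.15 rad head-up in the grip, so I'll tilt the tool to level it and move over the right pin.

Call:
jog_arm:
  plan:
    - {"dx":0.017,"dy":0.128,"dz":0,"ax":0,"ay":0,"az":0,"claw":-1}
    - {"dx":0.017,"dy":0.128,"dz":0,"ax":0,"ay":0,"az":0,"claw":-1}
    - {"dx":0.017,"dy":0.128,"dz":0,"ax":0,"ay":0,"az":0,"claw":-1}
    - {"dx":0.018,"dy":0.128,"dz":0,"ax":0,"ay":0,"az":0,"claw":-1}
    - {"dx":0,"dy":0,"dz":0,"ax":0,"ay":-0.025,"az":0,"claw":-1}

```text
t: 11.58
eef_pos: [0.4999, -0.0863, 0.217]
tcp_rot: [0.997, -0.063, -0.039, -0.001]
force: [0.4, 0.6, -3.8]
opening: 0.201
grasp_force: 30.0
```

Call:
jog_arm:
  plan:
    - {"dx":0,"dy":0,"dz":0,"ax":0,"ay":-0.025,"az":0,"claw":-1}
    - {"dx":0,"dy":0,"dz":0,"ax":0,"ay":0,"az":0,"claw":-1}
    - {"dx":0,"dy":0,"dz":0,"ax":0,"ay":0,"az":0,"claw":-1}
    - {"dx":0,"dy":0,"dz":0,"ax":0,"ay":0,"az":0,"claw":-1}
    - {"dx":0,"dy":0,"dz":0,"ax":0,"ay":0,"az":0,"claw":-1}

```text
t: 12.0
eef_pos: [0.5012, -0.0807, 0.2171]
tcp_rot: [0.995, -0.06, -0.078, -0.005]
force: [1.0, -0.4, -3.9]
opening: 0.203
grasp_force: 30.0
```

```bash
python3 -c "
from h import *
im,d,P=pts('scene'); s=ctrl.get_state(); e=s['eef_pos']; print(e,s['tcp_rot'])
R0=np.array([[np.cos(-.121),np.sin(-.121),0],[np.sin(-.121),-np.cos(-.121),0],[0,0,-1]]).T  # rows tool axes
L=(P-e)@R0.T
k=(abs(L[...,0]-.045)<.04)&(abs(L[...,1])<.03)&(L[...,2]<.03)&(L[...,2]>-.07)&(im.max(-1)<90); q=L[k]; f=q[q[:,0]>.055]
print(len(f),'low p98',np.percentile(q[:,2],98)); 
for z in (-.04,-.03,-.02,-.01,0,.01):
  w=q[abs(q[:,2]-z)<.005]
  if len(w): print(z,w[:,0].max().round(4),w[:,1].min().round(4),w[:,1].max().round(4))
go([.501,-.081,.2155]); print('down in tool',R.from_quat(s['tcp_rot']).inv().apply([0,0,-1]).round(3))
cv2.imwrite('pics/s7.png',cv2.resize(im[80:280,130:330],None,fx=3,fy=3))"
```

```text
[ 0.50121899 -0.08073932  0.21738686] [ 0.99516316 -0.06016211 -0.07752063 -0.00462037]
502 low p98 0.012699762142887936
-0.04 0.0715 -0.0211 0.0227
-0.03 0.0709 -0.0205 0.0171
-0.02 0.0716 -0.0199 0.0182
-0.01 0.0712 -0.0213 0.019
0 0.0723 -0.021 0.0178
0.01 0.0707 -0.0206 0.0185
delta units [0.0004 0.0011 0.0076] yaw -0.1208 
down in tool [ 0.155 -0.     0.988]
```

View pics/s7.png

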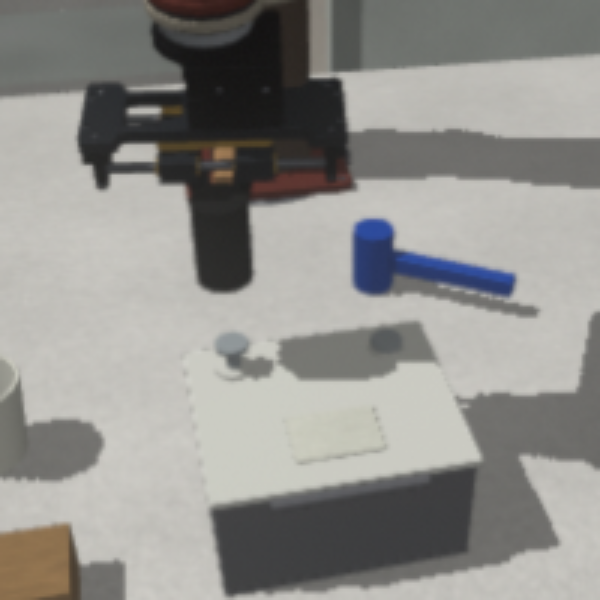

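The mallet is level again at crop (222,240), lined up with the right cap at (232,345). Next, the blow on the right pin.

Call:
jog_arm:
  plan:
    - {"dx":0.019,"dy":0,"dz":0.119,"ax":0,"ay":0,"az":0,"claw":-1}
    - {"dx":0.025,"dy":0,"dz":0.16,"ax":0,"ay":0,"az":0,"claw":-1}
    - {"dx":0,"dy":0,"dz":0,"ax":0,"ay":0,"az":0,"claw":-1}
    - {"dx":-0.019,"dy":0,"dz":-0.119,"ax":0,"ay":0,"az":0,"claw":-1}
    - {"dx":-0.025,"dy":0,"dz":-0.16,"ax":0,"ay":0,"az":0,"claw":-1}

```text
t: 12.47
eef_pos: [0.4979, -0.0799, 0.2144]
tcp_rot: [0.995, -0.06, -0.083, -0.006]
force: [1.3, -0.2, -3.6]
opening: 0.204
grasp_force: 30.0
```

Call:
jog_arm:
  plan:
    - {"dx":0,"dy":0,"dz":0,"ax":0,"ay":0,"az":0,"claw":-1}
    - {"dx":0.023,"dy":0,"dz":0.148,"ax":0,"ay":0,"az":0,"claw":-1}
    - {"dx":0.025,"dy":0,"dz":0.16,"ax":0,"ay":0,"az":0,"claw":-1}
    - {"dx":0,"dy":0,"dz":0,"ax":0,"ay":0,"az":0,"claw":-1}
    - {"dx":-0.023,"dy":0,"dz":-0.148,"ax":0,"ay":0,"az":0,"claw":-1}

```text
t: 12.88
eef_pos: [0.495, -0.0791, 0.1695]
tcp_rot: [0.994, -0.06, -0.087, -0.007]
force: [-1.5, 0.1, -4.2]
opening: 0.203
grasp_force: 30.0
```

Call:
jog_arm:
  plan:
    - {"dx":-0.025,"dy":0,"dz":-0.16,"ax":0,"ay":0,"az":0,"claw":-1}
    - {"dx":0,"dy":0,"dz":0,"ax":0,"ay":0,"az":0,"claw":-1}
    - {"dx":0,"dy":0,"dz":0,"ax":0,"ay":0,"az":0,"claw":-1}
    - {"dx":0,"dy":0,"dz":0,"ax":0,"ay":0,"az":0,"claw":-1}
    - {"dx":0,"dy":0,"dz":0,"ax":0,"ay":0,"az":0,"claw":-1}

```text
t: 13.3
eef_pos: [0.5007, -0.0809, 0.2168]
tcp_rot: [0.995, -0.06, -0.079, -0.005]
force: [-0.7, 0.1, -4.5]
opening: 0.202
grasp_force: 30.0
```

```bash
python3 -c "
from caps import *
from head import head
caps(); head('s8'); go([.501,-.081,.217])"
```

```text
top lid 2603 0.1088 tilt [-0.0114 -0.0091  0.1161] [ 0.507 -0.099  0.097] [0.698 0.085 0.12 ]
L 116 top z p50/p90 [0.1181 0.1218] ctr [0.552  0.0488 0.1192] [0.5424 0.0442 0.1184]
R 0
scene lid 4758 0.1078 tilt [-0.02   -0.0012  0.1201] [ 0.513 -0.126  0.096] [0.703 0.088 0.12 ]
L 71 top z p50/p90 [0.1173 0.1185] ctr [0.5467 0.0436 0.1172] [0.547  0.0436 0.1172]
R 76 top z p50/p90 [0.1173 0.1184] ctr [ 0.5505 -0.0861  0.1171] [ 0.5514 -0.0863  0.1172]
tcp [ 0.5005 -0.0809  0.2158]
n 663 tool min/max [ 0.005  -0.0235 -0.0641] [0.0704 0.0224 0.0061]
upper part 299 [ 0.005  -0.0235 -0.0641] [ 0.0643  0.0219 -0.048 ]
lower z by p98 0.0027
delta units [ 0.0011  0.0002 -0.0049] yaw -0.1215
```

Call:
jog_arm:
  plan:
    - {"dx":0.025,"dy":0,"dz":0.158,"ax":0,"ay":0,"az":0,"claw":-1}
    - {"dx":0.025,"dy":0,"dz":0.162,"ax":0,"ay":0,"az":0,"claw":-1}
    - {"dx":0,"dy":0,"dz":0,"ax":0,"ay":0,"az":0,"claw":-1}
    - {"dx":-0.025,"dy":0,"dz":-0.16,"ax":0,"ay":0,"az":0,"claw":-1}
    - {"dx":-0.025,"dy":0,"dz":-0.16,"ax":0,"ay":0,"az":0,"claw":-1}

```text
t: 13.87
eef_pos: [0.4983, -0.0802, 0.2148]
tcp_rot: [0.995, -0.061, -0.084, -0.006]
force: [1.2, -1.3, -2.0]
opening: 0.201
grasp_force: 30.0
```

Call:
jog_arm:
  plan:
    - {"dx":0,"dy":0,"dz":0,"ax":0,"ay":0,"az":0,"claw":-1}
    - {"dx":0,"dy":0,"dz":0,"ax":0,"ay":0,"az":0,"claw":-1}
    - {"dx":0,"dy":0,"dz":0,"ax":0,"ay":0,"az":0,"claw":-1}
    - {"dx":0,"dy":0,"dz":0,"ax":0,"ay":0,"az":0,"claw":-1}
    - {"dx":0,"dy":0,"dz":0,"ax":0,"ay":0,"az":0,"claw":-1}

```text
t: 14.28
eef_pos: [0.5003, -0.0809, 0.2155]
tcp_rot: [0.995, -0.061, -0.08, -0.005]
force: [-0.9, 0.3, -2.3]
opening: 0.204
grasp_force: 30.0
```

```bash
python3 -c "
from caps import *
from head import head
caps(); head('s9')
s=ctrl.get_state(); M=R.from_quat(s['tcp_rot']).as_matrix(); print('pitch',np.arcsin(-M[2,0])); go([.462,.2945,.217])"
```

```text
top lid 2614 0.1089 tilt [-0.0111 -0.0082  0.116 ] [ 0.508 -0.099  0.097] [0.697 0.086 0.12 ]
L 118 top z p50/p90 [0.1182 0.1219] ctr [0.5518 0.05   0.1203] [0.5421 0.0435 0.1184]
R 0
scene lid 4759 0.1078 tilt [-0.0197 -0.001   0.1199] [ 0.512 -0.126  0.096] [0.703 0.087 0.12 ]
L 73 top z p50/p90 [0.1178 0.1191] ctr [0.546  0.0434 0.117 ] [0.547  0.0435 0.1177]
R 74 top z p50/p90 [0.1173 0.1188] ctr [ 0.5507 -0.0862  0.1169] [ 0.5513 -0.0863  0.1174]
tcp [ 0.5008 -0.081   0.216 ]
n 581 tool min/max [ 0.0082 -0.0236 -0.07  ] [ 0.0711  0.0194 -0.0043]
upper part 263 [ 0.0082 -0.0236 -0.07  ] [ 0.0605  0.0194 -0.0482]
lower z by p98 -0.0083
pitch 0.15933954797848973
delta units [-0.3326 -1.4721  0.0499] yaw -0.1215
```

The right pin is home: its top is level with the left one and did not move on the extra blow. I'll take the mallet back to its spot and level it on the way.

Call:
jog_arm:
  plan:
    - {"dx":-0.033,"dy":-0.147,"dz":0.005,"ax":0,"ay":0,"az":0,"claw":-1}
    - {"dx":-0.033,"dy":-0.147,"dz":0.005,"ax":0,"ay":0,"az":0,"claw":-1}
    - {"dx":-0.033,"dy":-0.147,"dz":0.005,"ax":0,"ay":0,"az":0,"claw":-1}
    - {"dx":-0.033,"dy":-0.147,"dz":0.005,"ax":0,"ay":0,"az":0,"claw":-1}
    - {"dx":-0.033,"dy":-0.147,"dz":0.005,"ax":0,"ay":0,"az":0,"claw":-1}

```text
t: 14.85
eef_pos: [0.4816, 0.1078, 0.2169]
tcp_rot: [0.995, -0.061, -0.079, -0.005]
force: [0.9, -0.0, -4.3]
opening: 0.202
grasp_force: 30.0
```

Call:
jog_arm:
  plan:
    - {"dx":-0.033,"dy":-0.147,"dz":0.005,"ax":0,"ay":0,"az":0,"claw":-1}
    - {"dx":-0.033,"dy":-0.147,"dz":0.005,"ax":0,"ay":0,"az":0,"claw":-1}
    - {"dx":-0.033,"dy":-0.147,"dz":0.005,"ax":0,"ay":0,"az":0,"claw":-1}
    - {"dx":-0.033,"dy":-0.147,"dz":0.005,"ax":0,"ay":0,"az":0,"claw":-1}
    - {"dx":-0.033,"dy":-0.147,"dz":0.005,"ax":0,"ay":0,"az":0,"claw":-1}

```text
t: 15.27
eef_pos: [0.4625, 0.2954, 0.2171]
tcp_rot: [0.995, -0.061, -0.079, -0.005]
force: [0.8, 0.3, -3.5]
opening: 0.206
grasp_force: 30.0
```

Call:
jog_arm:
  plan:
    - {"dx":0,"dy":0,"dz":0,"ax":0,"ay":-0.032,"az":0,"claw":-1}
    - {"dx":0,"dy":0,"dz":0,"ax":0,"ay":-0.032,"az":0,"claw":-1}
    - {"dx":0,"dy":0,"dz":0,"ax":0,"ay":0,"az":0,"claw":-1}
    - {"dx":0,"dy":0,"dz":0,"ax":0,"ay":0,"az":0,"claw":-1}
    - {"dx":0,"dy":0,"dz":0,"ax":0,"ay":0,"az":0,"claw":-1}

```text
t: 15.68
eef_pos: [0.4633, 0.2933, 0.2171]
tcp_rot: [0.982, -0.06, -0.177, -0.011]
force: [-0.5, 0.2, -3.9]
opening: 0.204
grasp_force: 30.0
```

```bash
cat > lev.py <<'E'
from h import *
def lev(save):
    im,d,P=pts('scene'); s=ctrl.get_state(); e=s['eef_pos']; y=-.121; c,n=np.cos(y),np.sin(y)
    L=(P-e)@np.array([[c,n,0],[n,-c,0],[0,0,-1]]).T
    print(e.round(4),'force',s['force'].round(1),'down in tool',R.from_quat(s['tcp_rot']).inv().apply([0,0,-1]).round(3))
    k=(abs(L[...,0]-.045)<.05)&(abs(L[...,1])<.03)&(L[...,2]<.04)&(L[...,2]>-.05)&(im.max(-1)<90); q=L[k]
    print('low p98',np.percentile(q[:,2],98).round(4), [(z,q[abs(q[:,2]-z)<.005][:,0].max().round(4)) for z in(-.03,-.02,-.01,0,.01) if (abs(q[:,2]-z)<.005).any()])
    a,b=(250,60); cv2.imwrite(f'pics/{save}.png',cv2.resize(im[b:b+200,a:a+200],None,fx=3,fy=3))
E
python3 -c "
from lev import *
lev('s10'); print(ctrl.get_state()['q'].round(2)); go([.462,.2945,.05],-.12)"
```

```text
[0.4632 0.2934 0.2178] force [-0.2  0.4 -3.9] down in tool [0.349 0.    0.937]
low p98 0.0187 [(-0.03, np.float64(0.0735)), (-0.02, np.float64(0.0733)), (-0.01, np.float64(0.0724)), (0, np.float64(0.0724)), (0.01, np.float64(0.0719))]
[0.32 0.29 1.5  0.15 1.68 2.01]
delta units [ 0.2291 -0.0036  0.631 ] yaw -0.1221 ('az', np.float64(-0.0007))
```

View pics/s10.png

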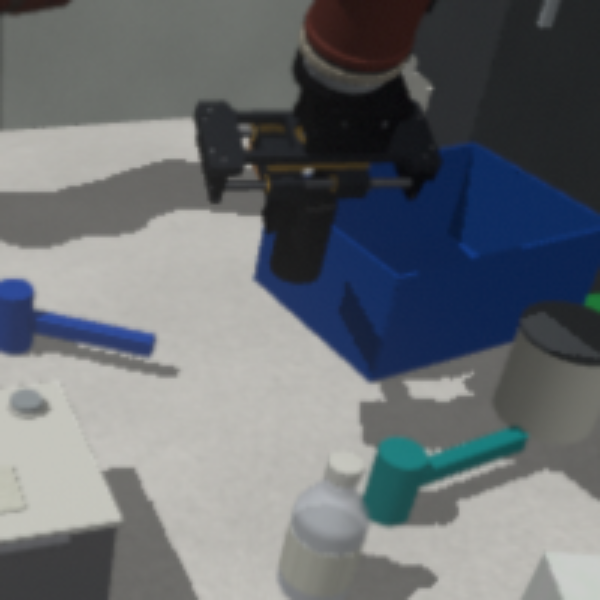

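The mallet hangs level at crop (302,240), over clear desk between the blue look-alike and the bin. Lowering it.

Call:
jog_arm:
  plan:
    - {"dx":0.046,"dy":0,"dz":0.126,"ax":0,"ay":0,"az":0,"claw":-1}
    - {"dx":0.046,"dy":0,"dz":0.126,"ax":0,"ay":0,"az":0,"claw":-1}
    - {"dx":0.046,"dy":0,"dz":0.126,"ax":0,"ay":0,"az":0,"claw":-1}
    - {"dx":0.046,"dy":0,"dz":0.126,"ax":0,"ay":0,"az":0,"claw":-1}
    - {"dx":0.046,"dy":0,"dz":0.126,"ax":0,"ay":0,"az":0,"claw":-1}

```text
t: 16.15
eef_pos: [0.4623, 0.2939, 0.0502]
tcp_rot: [0.983, -0.06, -0.176, -0.011]
force: [-0.3, 0.7, -4.3]
opening: 0.203
grasp_force: 30.0
```

Call:
jog_arm:
  plan:
    - {"dx":0.016,"dy":0,"dz":0.044,"ax":0,"ay":0,"az":0,"claw":-1}
    - {"dx":0.016,"dy":0,"dz":0.042,"ax":0,"ay":0,"az":0,"claw":-1}
    - {"dx":0.004,"dy":0,"dz":0.012,"ax":0,"ay":0,"az":0,"claw":-1}
    - {"dx":0,"dy":0,"dz":0,"ax":0,"ay":0,"az":0,"claw":-1}
    - {"dx":0,"dy":0,"dz":0,"ax":0,"ay":0,"az":0,"claw":-1}

```text
t: 16.57
eef_pos: [0.4633, 0.2944, 0.0259]
tcp_rot: [0.982, -0.06, -0.176, -0.012]
force: [0.0, 0.3, -3.8]
opening: 0.204
grasp_force: 30.0
```

```bash
python3 -c "
from lev import *
lev('s11')"
```

```text
[0.4634 0.2945 0.026 ] force [ 0.   0.3 -3.6] down in tool [0.347 0.002 0.938]
low p98 0.0179 [(-0.03, np.float64(0.0747)), (-0.02, np.float64(0.0739)), (-0.01, np.float64(0.0728)), (0, np.float64(0.0748)), (0.01, np.float64(0.0718))]
```

Call:
jog_arm:
  plan:
    - {"dx":0.003,"dy":0,"dz":0.008,"ax":0,"ay":0,"az":0,"claw":-1}
    - {"dx":0.003,"dy":0,"dz":0.008,"ax":0,"ay":0,"az":0,"claw":-1}
    - {"dx":0.001,"dy":0,"dz":0.004,"ax":0,"ay":0,"az":0,"claw":-1}
    - {"dx":0,"dy":0,"dz":0,"ax":0,"ay":0,"az":0,"claw":-1}
    - {"dx":0,"dy":0,"dz":0,"ax":0,"ay":0,"az":0,"claw":-1}

```text
t: 17.03
eef_pos: [0.4622, 0.2942, 0.0192]
tcp_rot: [0.982, -0.06, -0.177, -0.011]
force: [0.3, 0.4, -0.2]
opening: 0.204
grasp_force: 30.0
```

Desk contact: the wrist now reads no load. Release.

Call:
jog_arm:
  plan:
    - {"dx":0,"dy":0,"dz":0,"ax":0,"ay":0,"az":0,"claw":-0.2}
    - {"dx":0,"dy":0,"dz":0,"ax":0,"ay":0,"az":0,"claw":0}
    - {"dx":0,"dy":0,"dz":0,"ax":0,"ay":0,"az":0,"claw":0.5}
    - {"dx":0,"dy":0,"dz":0,"ax":0,"ay":0,"az":0,"claw":0.5}
    - {"dx":0,"dy":0,"dz":0,"ax":0,"ay":0,"az":0,"claw":0.5}

```text
t: 17.45
eef_pos: [0.4616, 0.2938, 0.0185]
tcp_rot: [0.982, -0.06, -0.178, -0.011]
force: [-0.2, 1.1, -0.7]
opening: 0.495
grasp_force: 0.0
```

Call:
jog_arm:
  plan:
    - {"dx":0,"dy":0,"dz":0,"ax":0,"ay":0,"az":0,"claw":0.5}
    - {"dx":-0.01,"dy":0,"dz":-0.03,"ax":0,"ay":0,"az":0,"claw":0.5}
    - {"dx":-0.02,"dy":0,"dz":-0.06,"ax":0,"ay":0,"az":0,"claw":0.5}
    - {"dx":-0.036,"dy":0,"dz":-0.1,"ax":0,"ay":0,"az":0,"claw":0.5}
    - {"dx":-0.04,"dy":0,"dz":-0.12,"ax":0,"ay":0,"az":0,"claw":0.5}

```text
t: 17.87
eef_pos: [0.4624, 0.293, 0.1001]
tcp_rot: [0.982, -0.06, -0.18, -0.01]
force: [1.4, -0.0, 0.4]
opening: 0.741
grasp_force: 0.0
```

Call:
jog_arm:
  plan:
    - {"dx":-0.05,"dy":0,"dz":-0.14,"ax":0,"ay":0,"az":0,"claw":0.5}
    - {"dx":-0.05,"dy":0,"dz":-0.14,"ax":0,"ay":0,"az":0,"claw":0.5}
    - {"dx":-0.05,"dy":0,"dz":-0.1,"ax":0,"ay":0,"az":0,"claw":0.5}
    - {"dx":-0.05,"dy":0,"dz":0,"ax":0,"ay":0,"az":0,"claw":0.5}
    - {"dx":0,"dy":0,"dz":0,"ax":0,"ay":0,"az":0,"claw":0.5}

```text
t: 18.28
eef_pos: [0.4511, 0.2961, 0.2108]
tcp_rot: [0.983, -0.059, -0.175, -0.012]
force: [0.1, -0.1, -0.9]
opening: 0.748
grasp_force: 0.0
```

```bash
python3 -c "
from caps import *
caps('12'); s=ctrl.get_state(); print(s['t'],s['eef_pos'],s['opening'],s['force'])"
```

```text
top lid 4790 0.1089 tilt [-0.0065 -0.0008  0.1128] [ 0.507 -0.126  0.097] [0.697 0.085 0.12 ]
L 117 top z p50/p90 [0.118  0.1222] ctr [0.5542 0.032  0.1202] [0.5416 0.0406 0.1186]
R 125 top z p50/p90 [0.1191 0.1217] ctr [ 0.5552 -0.0884  0.1201] [ 0.5464 -0.0869  0.1189]
scene lid 4764 0.1078 tilt [-0.0198 -0.0008  0.1199] [ 0.511 -0.126  0.096] [0.702 0.087 0.119]
L 72 top z p50/p90 [0.1175 0.1186] ctr [0.5469 0.0437 0.1165] [0.5471 0.0437 0.1172]
R 73 top z p50/p90 [0.1173 0.119 ] ctr [ 0.5501 -0.0862  0.1177] [ 0.5511 -0.0862  0.1175]
18.3833 [0.45038677 0.29515967 0.20701892] 0.7477121126787017 [-0.16772878  0.43099303 -0.84029261]
```

View pics/scene12.png

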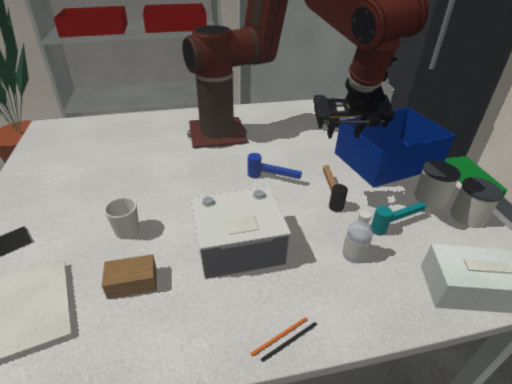

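The final view shows the lid shut with both caps down at (208,201) and (258,194). The mallet stands upright at (338,197), released, and the pot, bottle and carton are where they were.

```bash
python3 -c "
from workcell import ctrl
print(ctrl.job_done())"
```

```text
the job is handed in; nothing more can be done
None
```

I shut the lid, knocked the left pin and then the right pin fully home with brisk mallet blows, put the mallet back standing on the desk, let go of it, and handed the job in at about 18 s.

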